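# Clamp a heat sink in the quick-release fixture

### The job

Clamp the heat sink in the quick-release fixture: flip the cam lever fully open, take the heat sink out of its roofed storage bay and slide its flat tongue under the pressure pad, square across the bed, until its end meets the stop. With the lever still open, turn the wing nut clockwise until its wings line up with the clamp arm, then flip the lever fully shut so that the pad grips the tongue, let go, and leave the other things on the bench where they are.

Things in the scene. Friction and masses are not known exactly. Their poses are not given: they have to be found in the camera images.
- clamp: Fixed steel quick-release clamp; origin on the bench below its pressure pad, z up. Flat bed, top 12 mm up, x -45 to +90, y -60 to +100 mm. The heat sink comes in along -y, tongue first, from the open +y side. Column at x +66; the clamp arm (36 wide, 14 thick) runs from it along -x to x -25 over the bed, pad below, wing nut on top. Top of the nut: 92 mm (lever shut) to 104 mm (open).
- stop (a point): Foot of the end stop's face, where the middle of the tongue's lower end edge belongs: x 0, y -35, z +12 mm in the clamp's frame, same axes. The stop is a block on the bed behind this face, 14 mm high, 50 mm wide in x.
- lever (a joint): Cam lever beside the bed, 125 mm long, rad: 0 shut (level, pointing along the clamp's -x), grows as it swings up; 1.75 fully open (10 degrees beyond upright). Hard stops at -0.08 and 1.85. Stays where it is left (friction 0.2 N m). Opening lifts arm, nut and pad by 7 mm per rad (12 mm fully open).
- lever_hinge (a point): On the lever's pivot axis, which runs along the clamp's y: x +40, y -95, z +45 mm in the clamp's frame.
- lever_grip (a point): Middle of the lever's black handle, 100 mm from the pivot; the handle is 16 mm wide along the clamp's y, 14 mm deep, 50 mm long.
- nut (a joint): Wing nut on top of the clamp arm, rad, vertical axis: grows clockwise seen from above, range 0 to 3.0; at 2.40 the wings line up with the arm (the clamp's x axis). Starts 0.8 to 1.4 rad short of that. Each rad lowers the pad by 1.5 mm. Friction 0.06 N m.
- nut_grip (a point): On the nut's axis at the centre of its wings: a straight bar 66 mm long, 12 mm thick, 24 mm high. The wings' direction in the clamp's frame is (2.40 - nut angle) rad counter-clockwise from x.
- pad: Round rubber pad under the arm, 28 mm across, 8 mm thick; origin at the centre of its underside. Sprung, 4 N per mm, 9 mm travel. With the nut at 2.40 and nothing under it, it stands 26 mm above the bench (lever shut) or 38 mm (open); the tongue's top on the bed is at 30 mm, so it then presses about 16 N when shut.
- sink_mid (a point): Centre of the loose aluminium heat sink (about 350 g), half-way up its 36 mm height; x along its 190 mm length to the tongue end, z up. 44 mm wide throughout. Flat tongue, 18 mm thick, at x +25 to +95 mm; finned block, 36 mm high, at x -95 to +25 mm. It starts flat on the bench, the finned block in the roofed bay, the tongue sticking out.
- sink_tip (a point): Centre of the heat sink's tongue end face, 9 mm above its underside (9 mm below and 95 mm along x from its centre).
- bay: Fixed black storage bay on the bench: two walls, back and roof, no floor. Origin on the bench in the middle of its mouth, which opens along its +x; 140 mm deep along -x, 66 mm wide outside (74 over its ribs), 54 mm inside, roof underside 50 mm and top 55 mm above the bench.
- bottle: Bystander: white bottle, 56 mm across, 120 mm high; origin at the centre of its underside.
- jar: Bystander: jar, 60 mm across, 75 mm high; origin at the centre of its underside.
- tray: Bystander: low black compartment tray, 100 x 130 x 25 mm; origin at the centre of its underside.
- driver: Bystander: screwdriver lying on the bench beyond the clamp.
Not all that is in view belongs to the job. There is more than one size of the part that bears sink_mid; the job needs the smaller.

How it is judged:
On the way, in this order (a step that is already met when the one before it is completed fails the run):
1. the cam lever is flipped fully open (value of joint lever above 1.45 rad), for 0.1 s.
2. with the lever open, the tongue lies square under the pad against the stop and the wing nut's wings line up with the arm (value of joint lever above 1.3 rad and x of sink_tip in the frame of clamp between -0.012 and 0.012 m and y of sink_tip in the frame of clamp between -0.045 and -0.025 m and z of sink_tip in the frame of clamp below 0.027 m and angle between the x axis of sink_mid and the y axis of clamp, either way round below 0.17 rad and angle between sink_mid's own z axis and vertical below 0.1 rad and value of joint nut between 2.2 and 2.6 rad), for 0.2 s.
3. the lever is flipped shut and the pad grips the tongue (value of joint lever below 0.15 rad and contact force between pad and sink above 9 N), for 0.2 s.
At the end, for the whole second after the job is handed in: Lever shut (within 0.15 rad); wings within 0.2 rad of the arm's line; pad presses the tongue with over 9 N; tongue end within 10 mm of the stop, 12 mm of the bed's centre line and 0.17 rad of square; heat sink flat, at rest, released (all of step 3 and linear speed of sink below 0.01 m/s and x of sink_tip in the frame of clamp between -0.012 and 0.012 m and y of sink_tip in the frame of clamp between -0.045 and -0.025 m and z of sink_tip in the frame of clamp below 0.027 m and angle between the x axis of sink_mid and the y axis of clamp, either way round below 0.17 rad and angle between sink_mid's own z axis and vertical below 0.1 rad and value of joint nut between 2.2 and 2.6 rad and contact force between the fingers and sink below 0.1 N); the robot touches nothing.
It fails at once if the bottle is moved more than 20 mm (distance of bottle from where it was at the start of the episode above 0.02 m).
It fails at once if the jar is moved more than 20 mm (distance of jar from where it was at the start of the episode above 0.02 m).
It fails at once if the tray is moved more than 20 mm (distance of tray from where it was at the start of the episode above 0.02 m).
It fails at once if the driver is moved more than 20 mm (distance of driver from where it was at the start of the episode above 0.02 m).
It also fails if it takes over 72 s, if anything falls off the work surface, if the arm or the gripper's body presses on something with over 40 N, if the wrist force passes 120 N, or if a joint passes its speed limit or range.

### The arm

A 6-joint arm with a two-finger parallel gripper is mounted at the origin on the work surface. World frame = base frame: x ahead of the robot, y to its left, z up, the work surface at z = 0. Lengths are in m, angles in rad, forces in N, time in s.
With the tool pointing down it reaches from about 0.425 to 0.95 m from the base axis. Payload 3.5 kg.
Tool frame: the origin (TCP) lies midway between the tips of the shut fingers; the grasp point (between the pads) lies 19 mm behind it; z points along the fingers, y is the line along which they close (so a half turn about z gives the same grasp; the last joint's range is limited). The gripper opens to 85 mm and grips with 20 to 120 N. Pads are 22 mm wide; open, the fingers measure 114 mm over their backs; the gripper's body (76 mm by 85 mm) begins 54 mm behind the grasp point. The pads swing forward as they close: fully open they stand 13 mm farther back than shut.
Start: joints at [1.081, 0.286, 1.577, -0, 1.279, -0.15], TCP at [0.225, 0.636, 0.211] pointing down, gripper open.
Joint ranges: [-2.77, 2.77], [-0.9, 2.22], [0.21, 2.48], [-1.53, 4.67], [0.24, 2.81], [-2.84, 2.84]. Speed limits (rad/s): [2.79, 2.79, 3.14, 3.14, 3.14, 3.14].

### API

Orientations are given as a unit quaternion [x, y, z, w].
In Python, from plant import ctrl, cams, order gives the robot as it stands.
- The arm moves only by the tool move_arm, never from a script. Its argument "plan" is one flat list of numbers, 7 for each row, row after row: the shift along the world's x, y, z in mm, then the turn, a rotation vector about the world's x, y, z in degrees, then the finger opening in mm, from 0 to 85.4. A call has 1 to 12 rows; each row shifts and turns the commanded pose from where the row before left it; what a row does not reach is not made up. A row lasts 1/10 s, in which the tool goes at most 50 mm and 8.59 degrees, less where a joint would pass 70% of its speed; a pose out of reach is approached as far as the arm can. A call is refused whole if a number of a shift passes 50 or a number of a turn 8.59, either way. A call with a gripper value outside its range is refused whole. The fingers move at their own pace and stop on an object; "newtons" is the grip in N (left out, the last holds). Time passes only in rows, so rows that do not move let the fingers close. It gives the time, the measured TCP pose, the force, the opening and the grip force at its end, in the units of the state.
- ctrl.get_state(): the state, without advancing time (a new reading comes with each control period).
- cams.read_camera(name): name is "scene" or "top" or "wrist"; returns a dict with "color" (400x640x3 uint8, red, green, blue), "fov_y" (degrees; the focal length in pixels is half the picture's height over the tangent of half this angle, whatever the lens; pixels are square), "cx", "cy" (the principal point, pixels), "origin" and "orientation" of the camera in the world; the wrist camera has in their place "T_tool_cam" (4x4, takes a point from camera to tool coordinates, whose origin is the TCP and whose axes are the flange's). Camera axes: x right, y up, looking along -z (the intrinsics and any distortion apply to the point x, -y, -z); pixel columns grow to the right and rows downward; lengths in m; the calibration is good to about 2 mm. A picture is of the moment at which its call begins: read the wrist's pose just before it. There is no depth.
- order.sign_off(): hands the job in; it is judged then, once.
The state is a dict: "time": time; "qpos": joint angles; "dq": joint speeds; "joint_efforts": joint torques, N m; "eef_pos": TCP position; "tcp_rot": TCP orientation; "contact_force": force on the tool from outside, world axes, zero at the start; "wrist_torque": the same for the moment, N m; "opening": opening from 0.0 (shut) to 1.0 (fully open); "finger_force": force on a finger pad.
Only numpy, scipy, OpenCV 4.12 (cv2) and the standard library are available. Lean on these libraries where they do the work, as an engineer would, in place of code of your own. Each camera call takes 0.05 s, during which the arm holds its last target. There are 200 camera calls.

## Working session

There is one attempt and no reset: what is moved stays moved. The work goes in short steps, Python scripts to look and compute and a tool call to move; the robot and the scene stay as the last step left them, time stands still between calls to the robot, and variables do not carry over. Pictures are saved under pics/ and viewed, at most 10 in all, crops included, and the job is handed in when it is done.

Besides the shell and the picture viewer there is one more tool, called after "Emit:" by a JSON object that holds its "api" and its "payload", one argument or row to a line. move_arm: Moves the arm, as the interface text tells. Its arguments: {"type":"object","properties":{"plan":{"type":"array","items":{"type":"number"}},"newtons":{"type":"number"}},"required":["plan"]}

```bash
ls; mkdir -p pics; cat > h.py <<'E'
import numpy as np, cv2
from scipy.spatial.transform import Rotation as R
from plant import ctrl,cams,order
def snap(n,f):
    s=ctrl.get_state(); c=cams.read_camera(n)
    cv2.imwrite('pics/'+f,c['color'][:,:,::-1]); 
    if n=='wrist':
        T=np.eye(4);T[:3,:3]=R.from_quat(s['tcp_rot']).as_matrix();T[:3,3]=s['eef_pos'];T=T@np.array(c['T_tool_cam'])
    else:
        T=np.eye(4);o=np.array(c['orientation']);T[:3,:3]=R.from_quat(o).as_matrix() if o.size==4 else o;T[:3,3]=c['origin']
    np.savez('pics/'+f+'.npz',T=T,K=[c['fov_y'],c['cx'],c['cy']],d=np.array(c.get('distortion',0)))
    return c
def load(f):
    z=np.load('pics/'+f+'.npz');fy=200/np.tan(np.radians(z['K'][0])/2);return z['T'],fy,z['K'][1],z['K'][2]
def px(f,u,v,h):
    T,k,cx,cy=load(f);d=T[:3,:3]@np.array([(u-cx)/k,-(v-cy)/k,-1]);o=T[:3,3];return o+d*(h-o[2])/d[2]
def proj(f,p):
    T,k,cx,cy=load(f);q=T[:3,:3].T@(np.array(p)-T[:3,3]);return cx+k*q[0]/-q[2],cy-k*q[1]/-q[2]
E
python3 - <<'E'
from h import *
for n in ['scene','top','wrist']:
    c=snap(n,n+'0.png');print({k:v for k,v in c.items() if k!='color'})
print(ctrl.get_state())
E
```

```text
pics
{'fov_y': 52.51959473556216, 'cx': 321.0502289354435, 'cy': 197.79724227212645, 'origin': array([1.15045577, 0.66204615, 0.70498192]), 'orientation': array([0.18252033, 0.42151057, 0.81519981, 0.35279519])}
{'fov_y': 45.09063009845323, 'cx': 326.77358193140026, 'cy': 198.11264922664301, 'origin': array([0.40322819, 0.07580106, 1.26371558]), 'orientation': array([ 0.02657529, -0.03625482, -0.69653338,  0.71611493])}
{'fov_y': 65.11872963666698, 'cx': 320.5779955573765, 'cy': 200.5021412259785, 'T_tool_cam': array([[-3.75519565e-04,  9.63982544e-01,  2.65965249e-01,
         6.80630378e-02],
       [ 9.99999507e-01,  6.06611206e-04, -7.86731480e-04,
        -6.40516957e-04],
       [-9.19732915e-04,  2.65964822e-01, -9.63982296e-01,
        -1.62591258e-01],
       [ 0.00000000e+00,  0.00000000e+00,  0.00000000e+00,
         1.00000000e+00]])}
{'time': 0.15, 'qpos': array([ 1.08102642e+00,  2.87032365e-01,  1.57784856e+00,  3.35073414e-05,
        1.27858112e+00, -1.49991818e-01]), 'dq': array([ 3.11480833e-03, -1.85608300e-03, -2.80335656e-03,  8.49541669e-05,
        2.50498859e-04,  8.00256669e-04]), 'joint_efforts': array([ 3.68429037e-04, -4.06604397e+01, -2.93143398e+01, -1.52466491e-04,
        3.95318973e-03,  1.38905122e-05]), 'eef_pos': array([0.22466115, 0.63593615, 0.20951391]), 'tcp_rot': array([ 1.69077692e-01,  9.85602283e-01, -8.82236056e-04, -3.09143057e-04]), 'contact_force': array([-0.20849829,  0.93707073,  0.27164515]), 'wrist_torque': array([ 0.0249783 , -0.01312594,  0.02805231]), 'finger_force': 0.0, 'opening': 1.0001591365713942}
```

View pics/top0.png

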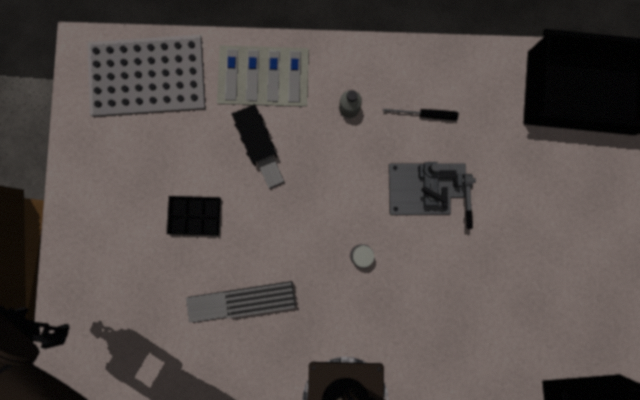

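View pics/scene0.png

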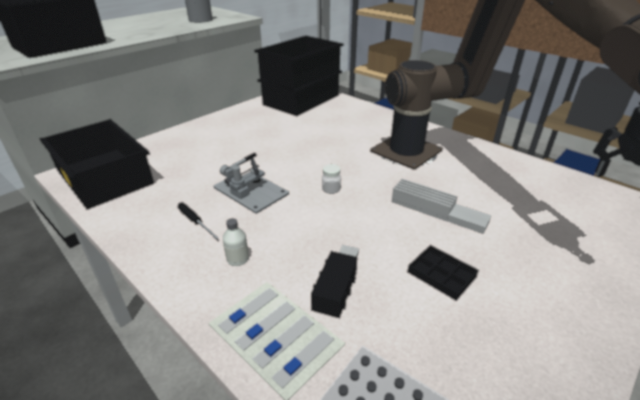

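The bay with the small sink's tongue is at about (271,175) and (255,130) in the top view. The long finned bar lying loose at (245,300) is the larger decoy. The clamp bed spans (388–466, 163–215), with the lever handle at (469,220) pointing along the world's -x. The bottle is at (350,103), the jar at (363,257), the tray at (195,216) and the driver at (420,114).

```bash
python3 - <<'E'
from h import *
f='top0.png'
for n,u,v,h in [('bedTL',389,163,.012),('bedBL',389,215,.012),('bedTR',466,163,.012),('bedBR',449,215,.012),('handle',469,220,.05),('hinge',467,182,.05),('tongueA',284,184,.018),('tongueB',267,188,.018),('tong C',259,166,.018),('tongD',275,160,.018),('bayfar1',233,113,.055),('bayfar2',254,105,.055),('bottle',351,107,0.06),('jar',363,257,.075),('tray',195,216,.02),('decoyL',188,310,.018)]:print(n,px(f,u,v,h).round(3))
E
python3 -c "
import cv2;a=cv2.imread('pics/top0.png');s=cv2.imread('pics/scene0.png')
c=cv2.resize(a[95:245,210:490],None,fx=2.8,fy=2.8,interpolation=2)
cv2.imwrite('pics/crop.png',cv2.convertScaleAbs(c,alpha=1.5,beta=20))"
```

```text
bedTL [ 0.612 -0.101  0.012]
bedBL [ 0.475 -0.103  0.012]
bedTR [ 0.618 -0.304  0.012]
bedBR [ 0.48  -0.26   0.012]
handle [ 0.466 -0.301  0.05 ]
hinge [ 0.563 -0.295  0.05 ]
tongueA [0.548 0.172 0.018]
tongueB [0.536 0.216 0.018]
tong C [0.593 0.239 0.018]
tongD [0.61  0.198 0.018]
bayfar1 [0.722 0.306 0.055]
bayfar2 [0.745 0.253 0.055]
bottle [0.746 0.005 0.06 ]
jar [ 0.367 -0.032  0.075]
tray [0.458 0.398 0.02 ]
decoyL [0.22  0.404 0.018]
```

View pics/crop.png

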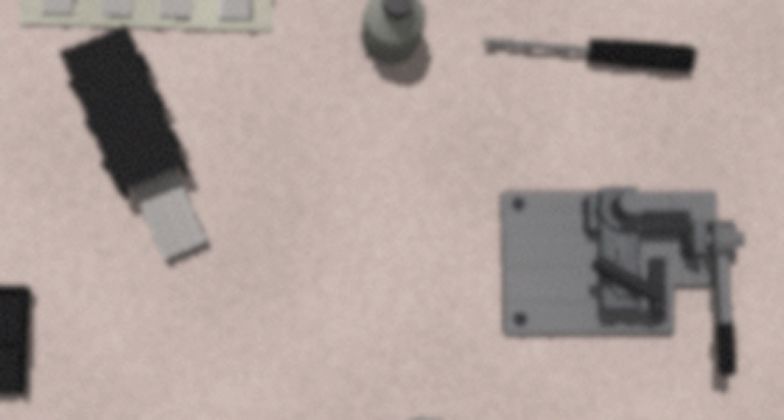

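In the crop, the small sink's tongue (44 mm wide, matching the description) sticks out of the black bay at crop (175,225). The larger decoy lies loose outside any bay. The nut bar runs (600,265)–(660,295), which puts the wings about 63° counter-clockwise from x. I'll go and look at the clamp from close by.

Emit:
{"api": "move_arm", "payload": {
  "plan": [27,-34,7,0,0,2,60,27,-34,7,0,0,2,60,27,-34,7,0,0,2,60,27,-34,7,0,0,2,60,27,-34,7,0,0,2,60,27,-34,7,0,0,2,60,27,-34,7,0,0,2,60,27,-34,7,0,0,2,60,27,-34,7,0,0,2,60,27,-34,7,0,0,2,60,0,-45,0,0,0,0,60,0,-45,0,0,0,0,60]
}}

```text
time: 1.35
eef_pos: [0.4953, 0.2047, 0.2804]
tcp_rot: [-0.005, 1.0, -0.0, -0.0]
contact_force: [0.2, -0.4, 0.5]
opening: 0.703
finger_force: 0.0
```

Emit:
{"api": "move_arm", "payload": {
  "plan": [0,-45,0,0,0,0,60,0,-45,0,0,0,0,60,0,-45,0,0,0,0,60,-4,-45,0,0,0,0,60,-4,-45,0,0,0,0,60,-4,-45,0,0,0,0,60,-4,-45,0,0,0,0,60,-4,-45,0,0,0,0,60,-4,-45,0,0,0,0,60,0,0,0,0,0,0,40,0,0,0,0,0,0,40]
}}

```text
time: 2.45
eef_pos: [0.4705, -0.1991, 0.2801]
tcp_rot: [-0.003, 1.0, 0.001, -0.0]
contact_force: [0.6, 0.6, 0.2]
opening: 0.47
finger_force: 0.0
```

```bash
python3 - <<'E'
from h import *
c=snap('wrist','w1.png');s=ctrl.get_state();print(s['eef_pos'],R.from_quat(s['tcp_rot']).as_matrix()[:,1],s['opening'],s['time'])
a=cv2.imread('pics/w1.png');cv2.imwrite('pics/w1b.png',cv2.convertScaleAbs(a,alpha=1.5,beta=10))
E
```

```text
[ 0.47072122 -0.19816346  0.28019504] [-0.00873196  0.99996129  0.00107903] 0.4693813515204551 2.5
```

View pics/w1b.png

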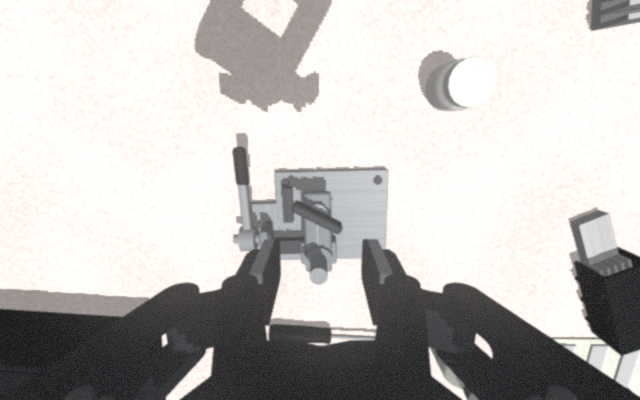

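This view is upside down (image up is the world's -x). Bed corners are at (276,170), (386,168) and (386,258), and the handle runs (239,149)–(243,184). The nut bar runs (296,206)–(338,229), and the sink tongue's end corners are at (571,217) and (606,208).

```bash
python3 - <<'E'
from h import *
f='w1.png'
a,b,c=[px(f,*p,.012)[:2] for p in [(275.5,169.5),(386,167.5),(387,258)]]
print(a,b,c, np.linalg.norm(b-a),np.linalg.norm(c-b))
y=(b-a);yaw=np.arctan2(-y[0],y[1]);x=c-b;print('yaw deg',np.degrees(yaw),np.degrees(np.arctan2(x[1],x[0])))
th=(yaw+np.arctan2(x[1],x[0]))/2
Rm=np.array([[np.cos(th),-np.sin(th)],[np.sin(th),np.cos(th)]])
os=[q-Rm@np.array(l) for q,l in zip((a,b,c),[(-.045,-.06),(-.045,.1),(.09,.1)])];print(np.round(os,4));o=np.mean(os,0)
print('origin',o,'th',np.degrees(th));np.savez('clamp.npz',o=o,th=th)
W=lambda *p:(o+Rm@np.array(p)).round(4)
print('grip pred',W(-.06,-.095),'hinge',W(.04,-.095))
print('handle',px(f,239.5,149,.052),px(f,243,184,.052))
n1,n2=px(f,296,206,.09),px(f,338,229,.09);print('nut',n1,n2,np.linalg.norm(n1-n2),np.degrees(np.arctan2(*(n1-n2)[[1,0]])),(n1+n2)/2)
print('tongue',px(f,571,217,.018),px(f,606,208,.018),px(f,627,250,.018))
E
```

```text
[ 0.47680432 -0.26127117] [ 0.47307169 -0.10797331] [ 0.61015897 -0.09796588] 0.15334329677849187 0.1374520653757221
yaw deg 1.3948103214028937 4.175208428046715
[[ 0.5188 -0.1992]
 [ 0.5229 -0.2057]
 [ 0.5251 -0.2022]]
origin [ 0.52227912 -0.20234834] th 2.785009374724804
grip pred [ 0.467  -0.3002] hinge [ 0.5668 -0.2953]
handle [ 0.44455049 -0.29931373  0.052     ] [ 0.4888152  -0.29760965  0.052     ]
nut [ 0.50645123 -0.22753675  0.09      ] [ 0.53489387 -0.1776243   0.09      ] 0.05744769093076481 -119.67667657143517 [ 0.52067255 -0.20258053  0.09      ]
tongue [0.54181577 0.15990582 0.018     ] [0.52810451 0.20673355 0.018     ] [0.59249749 0.25387723 0.018     ]
```

Emit:
{"api": "move_arm", "payload": {
  "plan": [-2,-33,-20,0,0,0.5,36,-2,-33,-30,0,0,0.5,36,0,-34,-30,0,0,0.5,36,0,0,-44,0,0,0,36,0,0,-44,0,0,0,36,0,0,-44,0,0,0,36,0,0,-40,0,0,0,36,0,0,0,0,0,0,10,0,0,0,0,0,0,10,0,0,0,0,0,0,10,0,0,0,0,0,0,10],
  "newtons": 25
}}

```text
time: 3.6
eef_pos: [0.4663, -0.3001, 0.0298]
tcp_rot: [-0.019, 1.0, -0.003, -0.001]
contact_force: [-5.4, -8.0, -3.7]
opening: 0.183
finger_force: 27.3
```

Emit:
{"api": "move_arm", "payload": {
  "plan": [1,0,14.3,0,0,0,10,3.1,0.1,14,0,0,0,10,5,0.2,13.4,0,0,0,10,6.9,0.3,12.6,0,0,0,10,8.6,0.3,11.5,0,0,0,10,10.2,0.4,10.1,0,0,0,10,11.5,0.5,8.6,0,0,0,10,12.6,0.5,6.8,0,0,0,10,13.4,0.5,4.9,0,0,0,10,14,0.6,3,0,0,0,10,14.3,0.6,0.9,0,0,0,10,14.3,0.6,-1.1,0,0,0,10]
}}

```text
time: 4.8
eef_pos: [0.582, -0.2965, 0.1301]
tcp_rot: [-0.019, 1.0, -0.004, -0.001]
contact_force: [-2.9, -9.1, -0.6]
opening: 0.181
finger_force: 24.4
```

Emit:
{"api": "move_arm", "payload": {
  "plan": [4,0,-1,0,0,0,10,0,0,0,0,0,0,10,0,0,0,0,0,0,10]
}}

```text
time: 5.1
eef_pos: [0.5871, -0.2964, 0.1296]
tcp_rot: [-0.019, 1.0, -0.004, 0.001]
contact_force: [0.6, -7.6, -1.4]
opening: 0.176
finger_force: 24.4
```

Emit:
{"api": "move_arm", "payload": {
  "plan": [0,0,0,0,0,0,45,0,0,0,0,0,0,45,0,0,30,0,0,0,45,0,0,45,0,0,0,60,0,0,45,0,0,0,60,0,25,0,0,0,-8.4,60,0,25,0,0,0,-8.4,60,0,25,0,0,0,-8.4,60,0,25,0,0,0,-8.4,60,0,25,0,0,0,-8.4,60,0,25,0,0,0,-8.4,60,0,25,0,0,0,-8.4,60]
}}

```text
time: 6.3
eef_pos: [0.5856, -0.1166, 0.2475]
tcp_rot: [0.477, 0.879, 0.0, 0.0]
contact_force: [0.2, -0.3, -0.3]
opening: 0.704
finger_force: 0.0
```

Emit:
{"api": "move_arm", "payload": {
  "plan": [-2,26,0,0,0,-8.4,70,-2,26,0,0,0,-8.4,70,-2,26,0,0,0,-8.4,70,-2,26,0,0,0,-8.4,70,-2,26,0,0,0,-8.4,70,-2,26,0,0,0,-8.4,70,-2,26,0,0,0,-8.4,70,-2,26,0,0,0,-8.4,70,-2,26,0,0,0,-8.4,70,-2,26,0,0,0,-8.4,70,-2,26,0,0,0,-8.4,70,-2,26,0,0,0,-8.4,70]
}}

```text
time: 7.5
eef_pos: [0.5608, 0.1952, 0.2475]
tcp_rot: [0.981, 0.192, 0.0, -0.0]
contact_force: [0.8, 0.8, -0.0]
opening: 0.818
finger_force: 0.0
```

```bash
python3 - <<'E'
from h import *
c=snap('wrist','w2.png');s=ctrl.get_state();print(s['eef_pos'],R.from_quat(s['tcp_rot']).as_matrix()[:,1],s['opening'],s['time'])
snap('top','top2.png')
a=cv2.imread('pics/w2.png');t=cv2.imread('pics/top2.png')[140:250,370:500]
a=a[:,80:]
t=cv2.resize(t,(240,203)); o=np.zeros((400,800,3),np.uint8);o[:,:560]=a;o[:203,560:]=t
cv2.imwrite('pics/w2b.png',cv2.convertScaleAbs(o,alpha=1.5,beta=10))
E
```

```text
[0.56017513 0.19861204 0.24746426] [ 0.37475944 -0.92711547 -0.00350158] 0.8176606917215257 7.55
```

View pics/w2b.png

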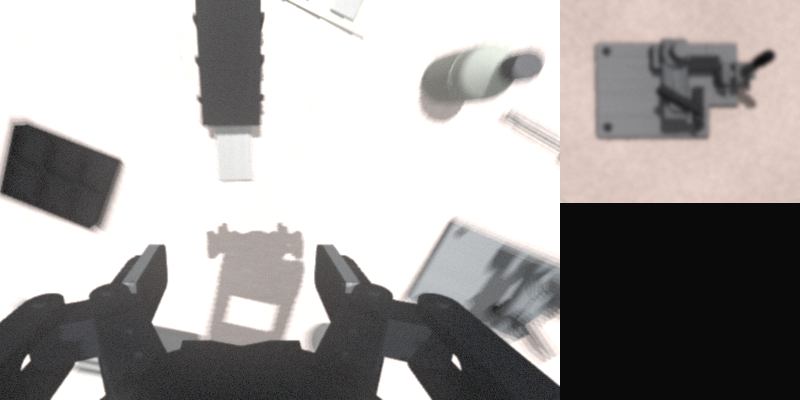

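The lever is up and leaning past upright (top inset, about (765,60)). The tongue is nearly square in this view: end corners at crop (219,181) and (252,181), and the tongue sides at the mouth at (216,137) and (250,137). I'll measure it once the arm has settled.

```bash
python3 - <<'E'
from h import *
snap('wrist','w3.png');f='w3.png'
a=cv2.imread('pics/w3.png');g=cv2.cvtColor(a,6)
print(g[160,280:350]);print(g[120:195,316])
E
```

```text
[176 174 177 180 179 181 179 176 173 173 175 174 176 176 175 178 175 176
 178 175 165 154 149 152 152 154 152 147 150 152 152 153 151 150 147 151
 151 150 155 153 153 152 153 153 151 152 153 150 149 150 155 157 154 155
 152 151 155 175 180 178 178 177 176 176 174 175 172 169 171 172]
[ 54  52  52  51  54  56  57  69  86  94  94  92  96  93  94 109 142 150
 151 153 152 153 152 150 151 149 151 153 148 152 149 151 150 150 149 151
 150 152 149 151 151 150 147 148 151 147 150 148 147 148 144 148 147 147
 147 147 149 148 147 150 141 121 133 160 169 173 172 178 177 174 169 169
 174 175 179]
```

```bash
python3 - <<'E'
from h import *
f='w3.png';g=cv2.cvtColor(cv2.imread('pics/w3.png'),6).astype(float)
L=[];Rr=[]
for v in range(142,178,3):
    r=g[v];d=np.diff(cv2.GaussianBlur(r[None],(3,1),0)[0])
    l=285+np.argmin(d[285:315]);q=325+np.argmax(d[325:350]);L.append(px(f,l+.5,v,.018));Rr.append(px(f,q+.5,v,.018))
L=np.array(L);Rr=np.array(Rr);M=(L+Rr)/2
p=np.polyfit(M[:,0],M[:,1],1);
for A in(L,Rr):print(np.degrees(np.arctan(np.polyfit(A[:,0],A[:,1],1)[0])))
print('axis',np.degrees(np.arctan(p[0])),'width',np.linalg.norm((L-Rr)[:,:2],axis=1).round(4))
print('tip',px(f,316,180.5,.018),'mouth-block',px(f,316,135.5,.018),M[0],M[-1])
s=ctrl.get_state();print(s['eef_pos'],np.degrees(np.arctan2(*R.from_quat(s['tcp_rot']).as_matrix()[[1,0],1])))
E
```

```text
25.51360311343694
25.330800077875253
axis 25.43849606339599 width [0.0445 0.0446 0.0447 0.046  0.0449 0.0463 0.0451 0.0453 0.0441 0.0442
 0.0456 0.0445]
tip [0.54384731 0.19682724 0.018     ] mouth-block [0.59595547 0.21828217 0.018     ] [0.5893833 0.2135767 0.018    ] [0.55189857 0.19602529 0.018     ]
[0.5608804  0.19508755 0.24726332] -67.27200874186721
```

Emit:
{"api": "move_arm", "payload": {
  "plan": [2,3,-40,0,0,0.5,65,2,3,-45,0,0,0.5,65,2,3,-45,0,0,0.5,65,1,0,-45,0,0,0.5,65,0,0,-40,0,0,0,65,0,0,-20,0,0,0,65,0,0,-10,0,0,0,65,0,0,0,0,0,0,30,0,0,0,0,0,0,30,0,0,0,0,0,0,30,0,0,0,0,0,0,30],
  "newtons": 40
}}

```text
time: 8.75
eef_pos: [0.5701, 0.2022, 0.0035]
tcp_rot: [0.977, 0.212, 0.002, 0.0]
contact_force: [-0.7, 0.1, 0.8]
opening: 0.355
finger_force: 0.0
```

```bash
python3 - <<'E'
from h import *
snap('wrist','w4.png');snap('scene','s4.png')
a=cv2.imread('pics/w4.png')[:,120:520];t=cv2.resize(cv2.imread('pics/s4.png')[200:360,260:420],(400,400),interpolation=2)
cv2.imwrite('pics/w4b.png',cv2.convertScaleAbs(np.hstack([a,t]),alpha=1.4,beta=10));s=ctrl.get_state();print(s['opening'],s['finger_force'])
E
```

```text
0.352479966476365 0.0
```

View pics/w4b.png

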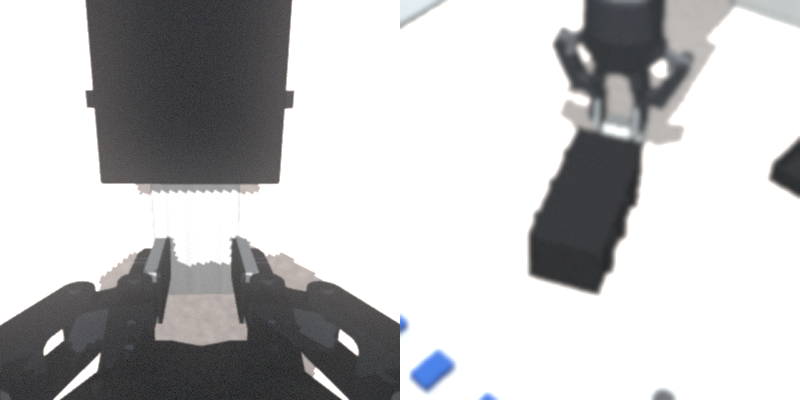

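```bash
python3 - <<'E'
from h import *
f='w4.png';s=ctrl.get_state();T=np.eye(4);T[:3,:3]=R.from_quat(s['tcp_rot']).as_matrix();T[:3,3]=s['eef_pos']
print(s['eef_pos'])
for n,p in [('tcp',(0,0,0))]+[(f'pad {y} {x} z{z}',(x,y,-z)) for z in(.005,.015,.03) for y in(-.015,.015,.022) for x in(-.011,.011)]:
    print(n,np.array(proj(f,(T@[*p,1])[:3])).round(0)-[120,0])
for h in(0,.018):print(h,px(f,120+153,210,h),px(f,120+240,210,h),px(f,120+203,265,h),px(f,120+203,292,h))
E
```

```text
[0.56960845 0.2021693  0.00285241]
tcp [201. 238.]
pad -0.015 -0.011 z0.005 [173. 260.]
pad -0.015 0.011 z0.005 [172. 223.]
pad 0.015 -0.011 z0.005 [228. 260.]
pad 0.015 0.011 z0.005 [229. 223.]
pad 0.022 -0.011 z0.005 [240. 260.]
pad 0.022 0.011 z0.005 [242. 223.]
pad -0.015 -0.011 z0.015 [172. 269.]
pad -0.015 0.011 z0.015 [171. 230.]
pad 0.015 -0.011 z0.015 [229. 269.]
pad 0.015 0.011 z0.015 [230. 230.]
pad 0.022 -0.011 z0.015 [243. 269.]
pad 0.022 0.011 z0.015 [244. 230.]
pad -0.015 -0.011 z0.03 [169. 284.]
pad -0.015 0.011 z0.03 [168. 241.]
pad 0.015 -0.011 z0.03 [232. 284.]
pad 0.015 0.011 z0.03 [233. 241.]
pad 0.022 -0.011 z0.03 [247. 284.]
pad 0.022 0.011 z0.03 [248. 241.]
0 [0.57307527 0.23271618 0.        ] [0.59305405 0.18875082 0.        ] [0.55404242 0.19351174 0.        ] [0.53789376 0.1861375  0.        ]
0.018 [0.57929253 0.23238696 0.018     ] [0.59710864 0.19318077 0.018     ] [0.56231995 0.19742632 0.018     ] [0.54791936 0.19085033 0.018     ]
```

```bash
python3 - <<'E'
from h import *
f='s4.png';s=ctrl.get_state();T=np.eye(4);T[:3,:3]=R.from_quat(s['tcp_rot']).as_matrix();T[:3,3]=s['eef_pos']
for z in(0,.007,.018,.03,.045):
  for y in (-.015,.015,-.022,.022):
    u,v=proj(f,(T@[0,y,-z,1])[:3]);print(z,y,round(u,1),round(v,1),'crop',round(400+(u-260)*2.5),round((v-200)*2.5))
a=cv2.imread('pics/s4.png')[225:275,320:375];w=cv2.imread('pics/w4.png')[180:345,240:400]
cv2.imwrite('pics/s4c.png',np.hstack([cv2.resize(cv2.convertScaleAbs(a,alpha=1.0),(400,364),interpolation=2),cv2.resize(cv2.convertScaleAbs(w,alpha=.9),(375,364),interpolation=2)]))
E
```

```text
0 -0.015 351.9 258.0 crop 630 145
0 0.015 340.3 255.2 crop 601 138
0 -0.022 354.6 258.6 crop 637 146
0 0.022 337.6 254.6 crop 594 137
0.007 -0.015 352.0 255.9 crop 630 140
0.007 0.015 340.3 253.2 crop 601 133
0.007 -0.022 354.7 256.5 crop 637 141
0.007 0.022 337.6 252.6 crop 594 131
0.018 -0.015 352.2 252.6 crop 631 131
0.018 0.015 340.5 249.9 crop 601 125
0.018 -0.022 355.0 253.2 crop 637 133
0.018 0.022 337.8 249.3 crop 594 123
0.03 -0.015 352.4 248.9 crop 631 122
0.03 0.015 340.6 246.3 crop 602 116
0.03 -0.022 355.2 249.6 crop 638 124
0.03 0.022 337.9 245.6 crop 595 114
0.045 -0.015 352.7 244.3 crop 632 111
0.045 0.015 340.8 241.6 crop 602 104
0.045 -0.022 355.5 244.9 crop 639 112
0.045 0.022 338.0 241.0 crop 595 103
```

View pics/s4c.png

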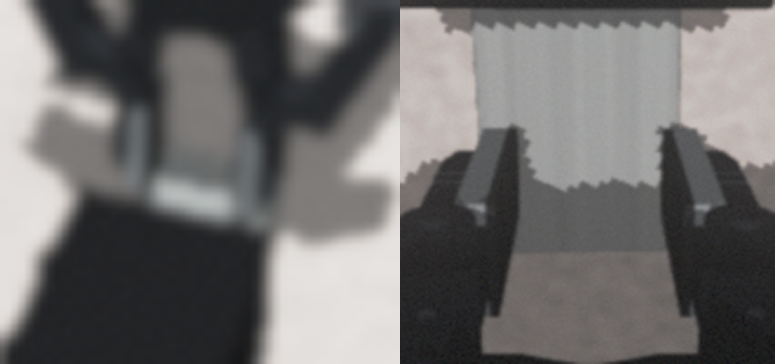

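Emit:
{"api": "move_arm", "payload": {
  "plan": [0,0,0,0,0,0,10,0,0,0,0,0,0,10,0,0,0,0,0,0,10],
  "newtons": 40
}}

```text
time: 9.15
eef_pos: [0.5688, 0.202, 0.0017]
tcp_rot: [0.977, 0.212, 0.0, -0.0]
contact_force: [0.1, 0.4, 0.7]
opening: 0.12
finger_force: 0.0
```

```bash
python3 - <<'E'
from h import *
snap('wrist','w5.png');f='w5.png'
w=cv2.imread('pics/w5.png')[150:340,200:440];s=ctrl.get_state();print(s['eef_pos'],s['opening'],proj(f,s['eef_pos']))
u,v=proj(f,s['eef_pos']);w=cv2.resize(w,None,fx=3,fy=3,interpolation=2)
cv2.circle(w,(int((u-200)*3),int((v-150)*3)),5,(0,0,255),1)
cv2.imwrite('pics/w5c.png',w)
E
```

```text
[0.56876189 0.20199954 0.0015727 ] 0.11674146382394143 (np.float64(320.7985840325748), np.float64(238.08283951321746))
```

View pics/w5c.png

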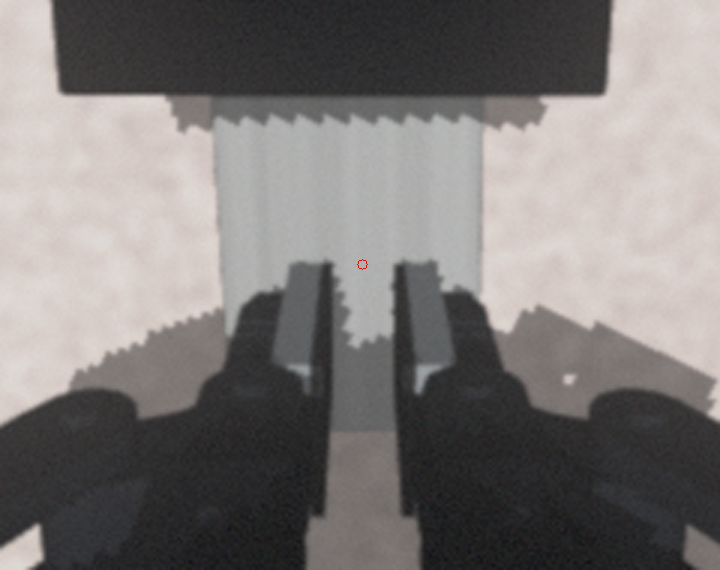

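The pads lie above the tongue (tongue edges at crop (217,190) and (482,190), pads at (330,262) and (395,262)). The image scale puts the tips well above the nominal TCP, so they never went down beside it. I'll open and step down gently, watching the force.

Emit:
{"api": "move_arm", "payload": {
  "plan": [0,0,0,0,0,0,70,0,0,0,0,0,0,70,0,0,0,0,0,0,70,0,0,-2,0,0,0,70,0,0,-2,0,0,0,70,0,0,0,0,0,0,70]
}}

```text
time: 9.8
eef_pos: [0.5684, 0.2019, -0.0029]
tcp_rot: [0.977, 0.212, -0.0, -0.0]
contact_force: [-0.7, 0.1, -0.7]
opening: 0.821
finger_force: 0.0
```

Emit:
{"api": "move_arm", "payload": {
  "plan": [0,0,-2,0,0,0,70,0,0,-2,0,0,0,70,0,0,-2,0,0,0,70,0,0,-2,0,0,0,70,0,0,0,0,0,0,70]
}}

```text
time: 10.3
eef_pos: [0.5685, 0.202, -0.0108]
tcp_rot: [0.977, 0.212, -0.0, -0.0]
contact_force: [0.4, 0.3, -0.3]
opening: 0.824
finger_force: 0.0
```

Emit:
{"api": "move_arm", "payload": {
  "plan": [0,0,-2,0,0,0,70,0,0,-2,0,0,0,70,0,0,-2,0,0,0,70,0,0,0,0,0,0,70]
}}

```text
time: 10.7
eef_pos: [0.5685, 0.2019, -0.0168]
tcp_rot: [0.977, 0.212, -0.0, -0.0]
contact_force: [0.9, -0.1, 0.4]
opening: 0.819
finger_force: 0.0
```

Emit:
{"api": "move_arm", "payload": {
  "plan": [0,0,-2,0,0,0,70,0,0,-2,0,0,0,70,0,0,-2,0,0,0,70,0,0,-1,0,0,0,70,0,0,0,0,0,0,70]
}}

```text
time: 11.2
eef_pos: [0.5686, 0.202, -0.0237]
tcp_rot: [0.977, 0.212, -0.0, -0.0]
contact_force: [-0.8, 0.1, 0.4]
opening: 0.818
finger_force: 0.0
```

Emit:
{"api": "move_arm", "payload": {
  "plan": [0,0,0,0,0,0,35,0,0,0,0,0,0,35,0,0,0,0,0,0,35,0,0,0,0,0,0,35]
}}

```text
time: 11.6
eef_pos: [0.5696, 0.2022, -0.0225]
tcp_rot: [0.977, 0.212, 0.001, 0.0]
contact_force: [-0.4, 0.2, 5.1]
opening: 0.506
finger_force: 43.5
```

That works: the tongue is gripped at 43 mm opening. The real fingertips sit about 20 mm behind the reported TCP, so I'll correct z by that from now on. Now I pull the sink out along the bay axis.

Emit:
{"api": "move_arm", "payload": {
  "plan": [0,0,1.5,0,0,0,35,-10,-4.7,0,0,0,0,35,-18,-8.5,0,0,0,0,35,-18,-8.5,0,0,0,0,35,-18,-8.5,0,0,0,0,35,-18,-8.5,0,0,0,0,35,-18,-8.5,0,0,0,0,35,-18,-8.5,0,0,0,0,35,0,0,0,0,0,0,35],
  "newtons": 45
}}

```text
time: 12.5
eef_pos: [0.4478, 0.1454, -0.0224]
tcp_rot: [0.977, 0.211, -0.001, 0.0]
contact_force: [-2.9, -0.9, 1.1]
opening: 0.506
finger_force: 47.1
```

Emit:
{"api": "move_arm", "payload": {
  "plan": [0,0,0,0,0,0,70,0,0,0,0,0,0,70,0,0,10,0,0,0,70,0,0,40,0,0,0,70,16,7,20,0,0,0,70,30,14,0,0,0,0,70,30,14,0,0,0,0,70,18,8,0,0,0,0,70,0,0,0,0,0,0,70]
}}

```text
time: 13.4
eef_pos: [0.5477, 0.1903, 0.0494]
tcp_rot: [0.977, 0.212, 0.002, 0.0]
contact_force: [0.2, -0.1, 0.4]
opening: 0.818
finger_force: 0.0
```

```bash
python3 - <<'E'
from h import *
snap('wrist','w6.png');snap('top','top6.png');s=ctrl.get_state();print(s['eef_pos'],s['opening'])
a=cv2.imread('pics/w6.png')[:,120:520];t=cv2.resize(cv2.imread('pics/top6.png')[95:215,210:330],(400,400),interpolation=2)
cv2.imwrite('pics/w6b.png',np.hstack([a,cv2.convertScaleAbs(t,alpha=1.3)]))
E
```

```text
[0.54453714 0.18936555 0.04811413] 0.820536580077268
```

View pics/w6b.png

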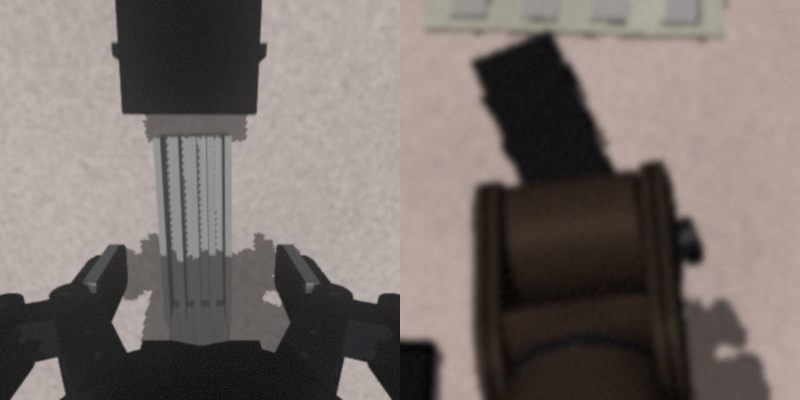

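The sink is fully out of the bay, with its tail at crop (193,136) and its sides at columns 155 and 232, centred between the open fingers. Next I work out the remaining shifts.

```bash
python3 - <<'E'
from h import *
f='w6.png';t1,t2=px(f,120+154,136,.036),px(f,120+232,136,.036);t=(t1+t2)/2
print('tail',t1,t2,np.linalg.norm(t1-t2))
m1,m2=px(f,120+167,300,.036),px(f,120+229,300,.036);m=(m1+m2)/2;print('front',m1,m2,m)
d=t-m;print('axis',np.degrees(np.arctan2(d[1],d[0])),np.linalg.norm(d))
e=t2-t1;print('tail perp',np.degrees(np.arctan2(e[1],e[0]))+90)
u=np.array([np.cos(np.radians(24.5)),np.sin(np.radians(24.5))]);g=t[:2]-.060*u;print('target(x=-35)',g,'centre',t[:2]-.095*u, ctrl.get_state()['eef_pos'])
E
```

```text
tail [0.58704109 0.23656174 0.036     ] [0.60487682 0.19734776 0.036     ] 0.043079578190527226
front [0.49516362 0.19009064 0.036     ] [0.51158207 0.15403011 0.036     ] [0.50337284 0.17206037 0.036     ]
axis 25.868430927675767 0.10289651750543821
tail perp 24.45750279145129
target(x=-35) [0.54136128 0.19207316] centre [0.50951264 0.17755889] [0.54453714 0.18936555 0.04811413]
```

Emit:
{"api": "move_arm", "payload": {
  "plan": [-3,2.5,-30,0,0,0.3,70,0,0,-20,0,0,0,70,0,0,-10,0,0,0,70,0,0,0,0,0,0,35,0,0,0,0,0,0,35,0,0,0,0,0,0,35,0,0,0,0,0,0,35],
  "newtons": 50
}}

```text
time: 14.2
eef_pos: [0.5424, 0.1918, -0.0111]
tcp_rot: [0.977, 0.214, 0.001, 0.0]
contact_force: [1.1, -0.4, -0.7]
opening: 0.507
finger_force: 52.7
```

Emit:
{"api": "move_arm", "payload": {
  "plan": [0,0,15,0,0,0,35,0,0,25,0,0,0,35,0,0,20,0,0,0,35,-3.3,-16.5,0,0,0,7.5,35,-3.3,-16.5,0,0,0,7.5,35,-3.3,-16.5,0,0,0,7.5,35,-3.3,-16.5,0,0,0,7.5,35,-3.3,-16.5,0,0,0,7.5,35,-3.3,-16.5,0,0,0,7.5,35,-3.3,-16.5,0,0,0,7.5,35,-3.3,-16.5,0,0,0,7.5,35,-3.3,-16.5,0,0,0,7.5,35]
}}

```text
time: 15.4
eef_pos: [0.5117, 0.0428, 0.0489]
tcp_rot: [0.691, 0.723, 0.0, -0.0]
contact_force: [1.0, 0.4, -3.5]
opening: 0.506
finger_force: 52.2
```

Emit:
{"api": "move_arm", "payload": {
  "plan": [0,0,-20,0,0,0,35,0,0,-20,0,0,0,35,0,0,-5,0,0,0,35,0,0,0,0,0,0,35,0,0,0,0,0,0,35]
}}

```text
time: 15.9
eef_pos: [0.5128, 0.0434, 0.0042]
tcp_rot: [0.693, 0.721, 0.0, 0.001]
contact_force: [0.1, 0.6, -3.0]
opening: 0.508
finger_force: 52.3
```

```bash
python3 - <<'E'
from h import *
snap('top','top7.png');s=ctrl.get_state();print(s['eef_pos'],R.from_quat(s['tcp_rot']).as_matrix()[:,1],s['opening'],s['contact_force'])
t=cv2.resize(cv2.imread('pics/top7.png')[130:270,300:490],(760,560),interpolation=2)
cv2.imwrite('pics/t7b.png',cv2.convertScaleAbs(t,alpha=1.4))
E
```

```text
[0.513162   0.04336403 0.00441116] [0.99923112 0.03914868 0.0021338 ] 0.502992409162758 [ 0.49986487  0.44001485 -3.03077227]
```

View pics/t7b.png

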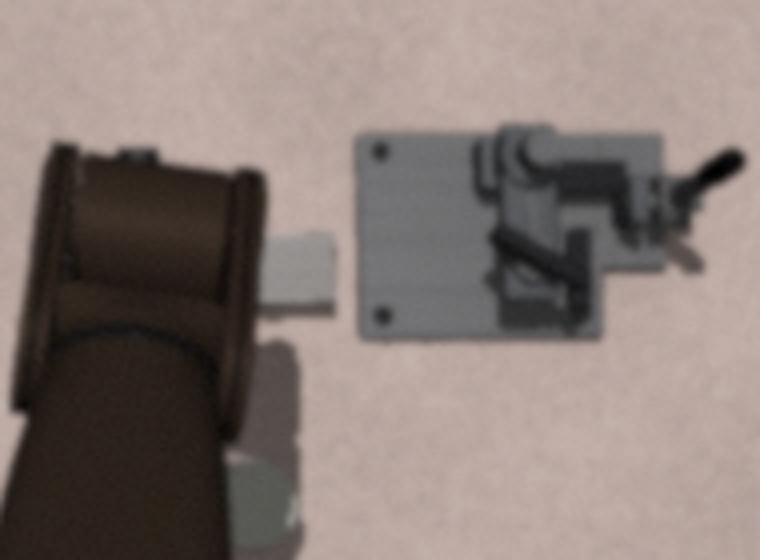

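In the top view the tongue end is at crop (335, 233–303), lined up with the bed, whose corners are at crop (358,133), (358,338) and (600,338). I'll check the lateral offset numerically.

```bash
python3 - <<'E'
from h import *
f='top7.png';Q=lambda u,v,h:px(f,300+u/4,130+v/4,h)[:2]
TL,BL,BR,TR=[Q(*p,.012) for p in[(358,133),(358,338),(601,338),(662,135)]]
print(TL,BL,BR,np.linalg.norm(TL-BL),np.linalg.norm(BL-BR))
th=[np.degrees(np.arctan2(*(TL-BL)[::-1])),np.degrees(np.arctan2(-(BL-BR)[0],(BL-BR)[1]))];print(th)
t=np.radians(2.2);Rm=np.array([[np.cos(t),-np.sin(t)],[np.sin(t),np.cos(t)]])
o=np.mean([q-Rm@np.array(l) for q,l in zip((TL,BL,BR),[(.09,.1),(-.045,.1),(-.045,-.06)])],0);print('o',o)
a,b=Q(335,233,.0335),Q(335,303,.0335);m=(a+b)/2;print('tip',a,b,np.linalg.norm(a-b))
for oo in(o,np.array([.5215,-.2025])):print('tip in clamp',Rm.T@(m-oo))
E
```

```text
[ 0.61174401 -0.10231832] [ 0.47679827 -0.10441069] [ 0.48122817 -0.26328436] 0.13496195970245986 0.15893541590849322
[np.float64(0.8883151308882383), np.float64(1.597173298103941)]
o [ 0.52504825 -0.20330339]
tip [ 0.54272592 -0.0854467 ] [ 0.49758473 -0.08619454] 0.0451473816182576
tip in clamp [-0.00037941  0.117584  ]
tip in clamp [0.00313538 0.11664499]
```

Emit:
{"api": "move_arm", "payload": {
  "plan": [0.5,-20,0,0,0,0,35,0.5,-20,-1,0,0,0,35,0.7,-20,0,0,0,0,35,0.7,-20,0,0,0,0,35,0.7,-20,0,0,0,0,35,0.7,-20,0,0,0,0,35,0.7,-20,0,0,0,0,35,0,0,0,0,0,0,35]
}}

```text
time: 16.75
eef_pos: [0.5183, -0.0991, 0.0038]
tcp_rot: [0.694, 0.72, 0.001, 0.002]
contact_force: [-0.6, -0.3, -3.8]
opening: 0.503
finger_force: 52.4
```

Emit:
{"api": "move_arm", "payload": {
  "plan": [0,-3,-1,0,0,0,35,0,-3,0,0,0,0,35,0,-3,0,0,0,0,35,0,0,0,0,0,0,35]
}}

```text
time: 17.15
eef_pos: [0.5167, -0.1055, 0.0012]
tcp_rot: [0.693, 0.721, 0.0, 0.0]
contact_force: [0.6, -0.2, -3.9]
opening: 0.502
finger_force: 52.4
```

Emit:
{"api": "move_arm", "payload": {
  "plan": [0,-2,0,0,0,0,35,0,-2,0,0,0,0,35,0,0,0,0,0,0,35]
}}

```text
time: 17.45
eef_pos: [0.5168, -0.1092, 0.0012]
tcp_rot: [0.693, 0.721, 0.0, -0.0]
contact_force: [0.5, 3.6, -3.0]
opening: 0.505
finger_force: 52.6
```

Emit:
{"api": "move_arm", "payload": {
  "plan": [0,0,-1.2,0,0,0,35,0,0,0,0,0,0,60,0,0,0,0,0,0,60,0,0,10,0,0,0,60,0,0,35,0,0,0,60,0,0,45,0,0,0,60,0,0,45,0,0,0,60,0,30,40,0,0,0,60,0,30,10,0,0,0,60,0,0,0,0,0,0,60]
}}

```text
time: 18.45
eef_pos: [0.5185, -0.0481, 0.1894]
tcp_rot: [0.692, 0.722, 0.002, 0.003]
contact_force: [0.2, -1.2, -0.7]
opening: 0.699
finger_force: 0.0
```

```bash
python3 - <<'E'
from h import *
snap('wrist','w8.png');snap('top','top8.png');s=ctrl.get_state();print(s['eef_pos'],s['time'])
g=cv2.cvtColor(cv2.imread('pics/w8.png'),6)
f='w8.png'
for n,p in [('tip',(.5228,-.2375,.03)),('tongue root',(.520,-.168,.03)),('tail',(.5155,-.048,.048)),('nut',(.5215,-.2025,.092)),('stop',(.523,-.245,.026))]:print(n,proj(f,p),proj('top8.png',p))
# coarse ascii of the wrist image about the sink
c=cv2.resize(g[0:400:1,200:440],(80,66),interpolation=cv2.INTER_AREA)
for r in c: print(''.join(' .:-=+*#%@'[min(9,int(v)//20)] for v in r))
E
```

```text
[ 0.51677541 -0.04963206  0.18579818] 18.55
tip (np.float64(317.4569981395199), np.float64(333.8583750070417)) (np.float64(442.24819175766527), np.float64(197.75226000228378))
tongue root (np.float64(317.372577389003), np.float64(282.49303336503306)) (np.float64(415.3798260281226), np.float64(198.07117660663604))
tail (np.float64(317.47540178778036), np.float64(183.80809162226413)) (np.float64(369.6005535402492), np.float64(197.87103006163093))
nut (np.float64(317.3402538833146), np.float64(346.27932135441046)) (np.float64(434.43139536946546), np.float64(195.61755631832662))
stop (np.float64(317.3917008186811), np.float64(336.8383658288707)) (np.float64(444.74349144082197), np.float64(197.89525076707147))
%%%%%%%%%%%@%%%%%%%%%%%%%%%%%%%%%%%%%%%%%%%%%%%%%%%%%%%%%%%%%%%%%%%%%%%%%%%%%%%%
%%%%%%%%%%%%%%%%%%%%%%%%%%%%%%%%%%%%%%%%%%%%%%%%%%%%%%%%%%%%%%%%%%%%%%%%%%%%%%%%
%%%%%%%%%%%%%%%%%%%%%%%%%%%%%%%%%%%%%%%%%%%%%%%%%%%%%%%%%%%%%%%%%%%%%%%%%%%%%%%%
%%%%%%%%%%%%%%%%%%%%%%%%%%%%%%%%%%%%%%%%%%%%%%%%%%%%%%%%%%%%%%%%%%%%%%%%%%%%%%%%
%%%%%%%%%%%%%%%%%%%%%%%%%%%%%%%%%%%%%%%%%%%%%%%%%%%%%%%%%%%%%
[... 4260 characters left out ...]
.................................::.................
................................................................................
................................................................................
................................................................................
................................................................................
................................................................................
................................................................................
................................................ ...............................
................................................ ...............................
```

```bash
python3 - <<'E'
from h import *
f='w8.png';g=cv2.cvtColor(cv2.imread('pics/w8.png'),6).astype(int)
for v in(195,240,270,320,330):print(v,g[v,262:345:1].tolist())
for n,u,v,h in [('tailL',284,180,.048),('tailR',334,180,.048),('blockfrontL',281,283,.048),('blockfrontR',337,283,.048),('bedleft',281,240,.012),('bedleft',281,330,.012)]:print(n,px(f,u,v,h))
E
```

```text
195 [177, 173, 173, 169, 171, 169, 167, 167, 168, 167, 168, 165, 165, 168, 170, 174, 173, 169, 168, 171, 171, 173, 163, 128, 106, 107, 101, 101, 104, 106, 114, 131, 141, 143, 127, 99, 85, 85, 89, 92, 106, 132, 139, 140, 126, 99, 89, 89, 92, 94, 111, 135, 142, 137, 121, 99, 92, 92, 90, 95, 113, 136, 144, 140, 125, 100, 94, 89, 87, 90, 106, 134, 144, 146, 156, 167, 169, 172, 175, 177, 176, 177, 177]
240 [126, 132, 158, 170, 170, 168, 168, 171, 171, 170, 170, 169, 168, 170, 168, 168, 170, 168, 149, 115, 109, 116, 118, 119, 117, 117, 112, 97, 68, 59, 53, 62, 94, 132, 141, 139, 116, 89, 81, 83, 86, 97, 125, 138, 139, 132, 104, 87, 85, 86, 89, 105, 129, 140, 136, 122, 93, 86, 85, 84, 95, 119, 135, 140, 133, 111, 89, 89, 86, 84, 95, 128, 141, 141, 133, 120, 119, 120, 120, 119, 120, 122, 118]
270 [175, 175, 171, 166, 166, 167, 169, 173, 172, 172, 170, 170, 169, 164, 164, 167, 172, 172, 154, 118, 102, 113, 116, 118, 116, 115, 118, 120, 113, 89, 74, 73, 76, 97, 133, 142, 142, 120, 91, 81, 82, 83, 99, 126, 141, 142, 127, 96, 85, 84, 86, 95, 117, 136, 143, 135, 108, 88, 83, 86, 88, 107, 136, 143
[... 418 characters left out ...]
38, 39, 38, 42, 44, 64, 86, 97, 101, 100, 99, 104]
330 [169, 167, 164, 160, 161, 162, 163, 171, 169, 168, 171, 166, 165, 168, 167, 165, 170, 171, 172, 157, 119, 96, 101, 110, 108, 107, 101, 94, 74, 55, 52, 53, 58, 63, 73, 87, 93, 101, 103, 101, 100, 97, 72, 62, 59, 55, 62, 73, 90, 103, 109, 108, 91, 71, 68, 68, 57, 48, 39, 37, 34, 35, 41, 36, 42, 40, 46, 45, 52, 56, 55, 59, 61, 57, 57, 60, 54, 62, 73, 80, 79, 78, 79]
tailL [ 0.48229732 -0.04547828  0.048     ]
tailR [ 0.53168425 -0.04349536  0.048     ]
blockfrontL [ 0.48021978 -0.15962824  0.048     ]
blockfrontR [ 0.54099222 -0.15734247  0.048     ]
bedleft [ 0.4758151  -0.12464023  0.012     ]
bedleft [ 0.47676767 -0.24776313  0.012     ]
```

Emit:
{"api": "move_arm", "payload": {
  "plan": [1.2,-38,0,0,0,-8,40,1.2,-38,0,0,0,-8,40,1.2,-38,0,0,0,-8,40,1.2,-38,0,0,0,-8,40,0,0,0,0,0,0,40,0,0,0,0,0,0,40]
}}

```text
time: 19.15
eef_pos: [0.5204, -0.2029, 0.1835]
tcp_rot: [0.866, 0.501, -0.001, -0.001]
contact_force: [0.3, 1.0, -0.5]
opening: 0.467
finger_force: 0.0
```

```bash
python3 - <<'E'
from h import *
snap('wrist','w9.png');s=ctrl.get_state();y=R.from_quat(s['tcp_rot']).as_matrix()[:,1];print(s['eef_pos'],np.degrees(np.arctan2(y[1],y[0])))
f='w9.png';print('nut',proj(f,(.5215,-.2025,.104)),'w ends',[proj(f,(.5215+.033*np.cos(1.06)*k,-.2025+.033*np.sin(1.06)*k,.104)) for k in(1,-1)])
g=cv2.cvtColor(cv2.imread('pics/w9.png'),6)
c=cv2.resize(g[170:340,230:410],(90,56),interpolation=cv2.INTER_AREA)
for r in c: print(''.join(' .:-=+*#%@'[min(9,int(v)//17)] for v in r))
E
```

```text
[ 0.52057933 -0.20190508  0.18367417] -29.79292934758996
nut (np.float64(322.6514888923336), np.float64(199.3963577017682)) w ends [(np.float64(322.2536382454852), np.float64(158.21265113786941)), (np.float64(323.02242272404345), np.float64(237.79375682823542))]
@@@@@@@@@@@@@@@@@@@@@########**%@@@@@@%*+==---===-=***********###******+========+****#####
@@@@@@@@@@@@@@@@@@@@@@########**%@@%%%#+===---=====******+**###**********++=====+===+#####
@@@@@@@@@@@@@@@@@@@@@@@%#######+*%@%#*++*==---====-+*****###*************++==========+####
@@@@@@@@@@@@@@@@@@@@@@@@%########**+++***+=---=====*+*###**************+==============+###
@@@@@@@@@@@@@@@@@@@@@@@@@%######*++******+==--=====*#***************++*+===-===========*##
@@@@@@@@@@@@@@@@@@@@@@@@@@%####++*******+#*=--=====*##***********++**###+===============*#
@@@@@@@@@@@@@@@@@@@@@@@@@@@###*=+******+*#*=--====-*##*********++*######*====-===========*
@@@@@@@@@@@@@@@@@@@@@@@@@@@@###+=+*****+*#*=--====-*###*********+*#######*+==============+
@@@@@@@@@@@@@@@@@@@@@@@@@@@@@*##+=+****+*#*=--====-+###*****#%@#=-+#######*+===-==========
@@@@@@@@@@@@@@@@@@
[... 3558 characters left out ...]
********@@@@@@@@@@@@@@@@@@@@@@@@@@@@@@@@@@@#:::::::::::::::::::
.....:.:.:.::::.::::=************#@@@@@@@@@@@@@@@@@@@@@@@@@@@@@@@@@@@@@-::::::::::::::::::
......:......::::::-*****####%@@@@@@@@@@@@@@@@@@@@@@@@@@@@@@@@@@@@@@@@@+-:::::::::::::::::
.............:.::=%%@@@@@@@@@@@@@@@@@@@@@@@@@@@@@@@@@@@@@@@@@@@@@@@@@@@@%=::::::::::::::::
...............::=@@@@@@@@@@@@@@@@@@@@@@@@@@@@@@@@@@@@@@@@@@@@@@@@@@@@@@@=::::::::::::::::
..........:....:.-%@@@@@@@@@@@@@@@@@@@@@@@@@@@@@@@@@@@@@@@@@@@@@@@@@@@@@@-::::::::::::::::
.............:..::#@@@@@@@@@@@@@@@@@@@@@@@@@@@@@@@@@@@@@@@@@@@@@@@@@@@@@%-::::::::::::::::
..............:..:*@@@@@@@@@@@@@@@@@@@@@@@@@@@@@@@@@@@@@@@@@@@@@@@@@@@@@*:::::::::::::::::
```

The nut bar shows as a dark vertical strip at u≈322, centred between the fingers and parallel to the pads. Going down onto it.

Emit:
{"api": "move_arm", "payload": {
  "plan": [0,0,-40,0,0,0,40,0,0,-40,0,0,0,40,0,0,-20,0,0,0,40,0,0,-10,0,0,0,40,0,0,-5,0,0,0,40,0,0,0,0,0,0,5,0,0,0,0,0,0,5,0,0,0,0,0,0,5,0,0,0,0,0,0,5],
  "newtons": 30
}}

```text
time: 20.1
eef_pos: [0.5242, -0.2032, 0.0718]
tcp_rot: [0.865, 0.502, 0.002, 0.004]
contact_force: [5.8, -1.9, -5.4]
opening: 0.126
finger_force: 34.0
```

Emit:
{"api": "move_arm", "payload": {
  "plan": [2,0,0,0,0,0,5,0,0,0,0,0,-8.3,5,0,0,0,0,0,-8.3,5,0,0,0,0,0,-8.3,5,0,0,0,0,0,-8.3,5,0,0,0,0,0,-8.3,5,0,0,0,0,0,-8.3,5,0,0,0,0,0,-8.3,5,0,0,0,0,0,0,5,0,0,0,0,0,0,5]
}}

```text
time: 21.1
eef_pos: [0.5245, -0.2033, 0.0717]
tcp_rot: [1.0, 0.02, 0.001, 0.002]
contact_force: [-1.1, -4.9, 2.6]
opening: 0.132
finger_force: 35.0
```

Emit:
{"api": "move_arm", "payload": {
  "plan": [0,0,0,0,0,0,40,0,0,0,0,0,0,40,0,0,20,0,0,0,40,0,0,45,0,0,0,40,0,0,45,0,0,0,40,0,0,40,0,0,0,40,0,0,0,0,0,0,40,0,0,0,0,0,0,40]
}}

```text
time: 21.9
eef_pos: [0.5238, -0.2012, 0.2209]
tcp_rot: [1.0, 0.019, 0.001, 0.0]
contact_force: [-0.3, 0.6, -1.0]
opening: 0.468
finger_force: 0.0
```

```bash
python3 - <<'E'
from h import *
snap('wrist','w10.png');s=ctrl.get_state();y=R.from_quat(s['tcp_rot']).as_matrix()[:,1];print(s['eef_pos'],np.degrees(np.arctan2(y[1],y[0])),s['time'])
f='w10.png';o=np.array([.522,-.2025]);t=np.radians(2);Rm=np.array([[np.cos(t),-np.sin(t)],[np.sin(t),np.cos(t)]])
for n,p in [('nut',(0,0,.104)),('w+',(.033,0,.104)),('w-',(-.033,0,.104)),('tip',(0,-.035,.03)),('front',(0,.035,.03)),('stopR',(.025,-.035,.026)),('stopL',(-.025,-.035,.026)),('lever end',(.062,-.095,.168))]:
    print(n,np.round(proj(f,[*(o+Rm@np.array(p[:2])),p[2]])))
g=cv2.cvtColor(cv2.imread('pics/w10.png'),6)
c=cv2.resize(g[90:310,150:450],(120,60),interpolation=cv2.INTER_AREA)
for r in c: print(''.join(' .:-=+*#%@'[min(9,int(v)//17)] for v in r))
E
```

```text
[ 0.52293235 -0.20084214  0.21898326] -87.8150638175042 21.95
nut [322. 191.]
w+ [322. 155.]
w- [322. 225.]
tip [352. 176.]
front [291. 176.]
stopR [353. 154.]
stopL [351. 196.]
lever end [464. 125.]
@@@@@@@@@@@@@@@@@@@@@@@@@@@@@@@@@@@@@@@@@@@@@@@@@@@@@@@@@@@@@@@@@@@@@@@@@@@@@@@@@@@@@@@@@@@@@@@@@@@@@@@@@@@@@@@@@@@@@@@@
@@@@@@@@@@@@@@@@@@@@@@@@@@@@@@@@@@%###########################**************######################%####%%@@@@@@@@@@@@@@@
@@@@@@@@@@@@@@@@@@@@@@@@@@@@@@@@@@####***####################*+*************+*###########################%@@@@@@@@@@@@@@
@@@@@@@@@@@@@@@@@@@@@@@@@@@@@@@@@@%##+===*##################**+*************+**##########################%@@@@@@@@@@@@@@
@@@@@@@@@@@@@@@@@@@@@@@@@@@@@@@@@@%##*===+##################******#######***++**#########################@@@@@@@@@@@@@@@
@@@@@@@@@@@@@@@@@@@@@@@@@@@@@@@@@@%###*+*###################*****#########***++*#########################@@@@@@@@@@@@@@@
@@@@@@@@@@@@@@@@@@@@@@@@@@@@@@@@@@%#########################*****##########***++****************#########@@@@@@@@@@@@@@@
@@@@@@@@@@@@@@@@@@@@@@@@@@@@@@@@@@%##################
[... 5659 characters left out ...]
==-::::::::::::::::::::::-%@@@@@@@@@@@@@#++++++**++#@@@@@@@@*::::::::::::::::::::::-+*#%%@@@=::
@%*=::::::::::::::::-:::::::::::::::::::::::::::::=@@@@@@@@@@@@@#*++++++*++*@@@@@@@@@@-::::::::::::::::::::::::::--==:::
#+-:::::::::::::::::::::::::::::::::::::::::::::::#@@@@@@@@@@@@%*++*++**+**@@@@@@@@@@@+:.:::::::::::::::::::::::::::::::
:::::::::::::::::::::::::::::::::::::::::::::::::-@@@@@@@@@@@@%***+*+++*+*@@@@@@@@@@@@#::::::::::::::::.::::::::::::::::
:::::::::::::::::::::::::::::::::::::::::::::::::+@@@@@@@@@@@@*++++++**++*#@@@@@@@@@@@@=::::::::....::.:::::::::::::::::
:::::::::::::::::::::::::::::::::::::::::::::::::#@@@@@@@@@@@#**++*++++++++**%@@@@@@@@@*::::.:....:...:::::.::::::::::::
```

The view confirms it: the nut bar stands vertical at u≈322, in line with the arm. The tongue passes under the arm and ends at the stop at u≈352, v≈177, as predicted. Next I regrip the upright lever.

Emit:
{"api": "move_arm", "payload": {
  "plan": [21,-32,0,0,0,0,40,21,-32,0,0,0,0,40,21,-32,0,0,0,0,40,0,0,-40,0,0,0,40,0,0,-35,0,0,0,40,0,0,-15,0,0,0,40,0,0,-7,0,0,0,40,0,0,0,0,0,0,8,0,0,0,0,0,0,8,0,0,0,0,0,0,8,0,0,0,0,0,0,8],
  "newtons": 35
}}

```text
time: 23.05
eef_pos: [0.5869, -0.2968, 0.124]
tcp_rot: [1.0, 0.019, 0.001, -0.0]
contact_force: [0.7, 4.3, -0.3]
opening: 0.177
finger_force: 36.0
```

Emit:
{"api": "move_arm", "payload": {
  "plan": [-4,-0.2,0.8,0,0,0,8,-14.3,-0.6,1.1,0,0,0,8,-14.3,-0.6,-0.9,0,0,0,8,-14,-0.6,-3,0,0,0,8,-13.4,-0.5,-4.9,0,0,0,8,-12.6,-0.5,-6.8,0,0,0,8,-11.5,-0.5,-8.6,0,0,0,8,-10.2,-0.4,-10.1,0,0,0,8,-8.6,-0.3,-11.5,0,0,0,8,-6.9,-0.3,-12.6,0,0,0,8,-5,-0.2,-13.4,0,0,0,8,-3.1,-0.1,-14,0,0,0,8]
}}

```text
time: 24.25
eef_pos: [0.4654, -0.3004, 0.0401]
tcp_rot: [1.0, 0.019, -0.004, -0.003]
contact_force: [-10.7, 8.8, 9.9]
opening: 0.176
finger_force: 41.7
```

Emit:
{"api": "move_arm", "payload": {
  "plan": [-1,0,-14.3,0,0,0,8,0,0,-4,0,0,0,8,0,0,-2,0,0,0,8,0,0,0,0,0,0,8,0,0,0,0,0,0,8]
}}

```text
time: 24.75
eef_pos: [0.4636, -0.3004, 0.0181]
tcp_rot: [1.0, 0.019, -0.005, -0.003]
contact_force: [-9.9, 7.0, 3.9]
opening: 0.172
finger_force: 41.5
```

Emit:
{"api": "move_arm", "payload": {
  "plan": [0,0,0,0,0,0,45,0,0,0,0,0,0,45,0,0,0,0,0,0,45,0,0,20,0,0,0,45,0,0,45,0,0,0,45,0,0,45,0,0,0,45,-10,30,45,0,0,0,45,-10,45,45,0,0,0,45,-10,45,20,0,0,0,45,0,0,0,0,0,0,45,0,0,0,0,0,0,45]
}}

```text
time: 25.85
eef_pos: [0.4414, -0.1956, 0.2261]
tcp_rot: [1.0, 0.019, 0.002, 0.002]
contact_force: [-0.8, 0.2, -0.4]
opening: 0.53
finger_force: 0.0
```

```bash
python3 - <<'E'
from h import *
snap('wrist','w11.png');snap('scene','s11.png');s=ctrl.get_state();print(s['eef_pos'],s['time'],s['contact_force'])
o=np.array([.522,-.2025]);t=np.radians(2);Rm=np.array([[np.cos(t),-np.sin(t)],[np.sin(t),np.cos(t)]])
W=lambda p:[*(o+Rm@np.array(p[:2])),p[2]]
for f in('w11.png','s11.png'):
  for phi in(0,.15,.3):
    print(f,phi,[np.round(proj(f,W((.04-r*np.cos(phi),-.095,.045+r*np.sin(phi)))),1).tolist() for r in(.0,.075,.125)])
print('nut',[np.round(proj('w11.png',W((x,0,.092)))) for x in(-.033,.033)],'tip',proj('w11.png',W((0,-.035,.03))))
g=cv2.cvtColor(cv2.imread('pics/w11.png'),6)
c=cv2.resize(g[60:300,180:480],(120,56),interpolation=cv2.INTER_AREA)
for r in c: print(''.join(' .:-=+*#%@'[min(9,int(v)//17)] for v in r))
# scene: same view before (lever shut at start) vs now, dark-handle pixels around the clamp
for n in('scene0.png','s11.png'):
    q=cv2.cvtColor(cv2.imread('pics/'+n),6)[140:195,210:275];print(n)
    for r in q[::2]: print(''.join(' .:-=+*#%@'[min(9,int(v)//22)] for v in r))
E
```

```text
[ 0.44072043 -0.19610095  0.22397316] 25.95 [ 0.31204689 -0.1499553   0.29060835]
w11.png 0 [[423.7, 59.8], [417.4, 135.2], [413.6, 180.7]]
w11.png 0.15 [[423.7, 59.8], [420.7, 135.0], [418.8, 183.0]]
w11.png 0.3 [[423.7, 59.8], [424.3, 133.2], [424.7, 182.7]]
s11.png 0 [[225.5, 169.9], [244.1, 160.8], [255.8, 155.0]]
s11.png 0.15 [[225.5, 169.9], [243.5, 157.8], [255.0, 150.2]]
s11.png 0.3 [[225.5, 169.9], [242.6, 155.1], [253.5, 145.7]]
nut [array([331., 136.]), array([332.,  59.])] tip (np.float64(361.2164616811844), np.float64(101.46944822469393))
@@@@@@@@@@@@@@@@@@@@@@@@%###########################*++***+=---=***===++=====+++====--==+**+++==*********+#@@@@@@@@@@@@@
@@@@@@@@@@@@@@@@@@@@@@@@%############################*+***=-----***==+************#*----+**+=--=+++++++**#@@@@@@@@@@@@@@
@@@@@@@@@@@@@@@@@@@@@@@@%############################*+***=-----**+==*##########**#*----++++---=+++++++%@@@@@@@@@@@@@@@@
@@@@@@@@@@@@@@@@@@@@@@@@@############################*+***=-----+*+==*************#+------==---==+++==#@@@@@@@@@@@@@@@@@
@@@@@@@@@@@@@@@@@@@@@@@@@############################++***
[... 9248 characters left out ...]
======+++**=----===++++++===+*%@@@@@@@@@
@@@@@@@@@@@@@%#*+==----=========+++++==+++++++===--=*#%@@@@@@@@@@
@@@@@@@@@@@@@@%*+=---==+========+++++++++++==---::-=+*##%#####%%@
@@@@@@@@@@@@%#+-----==++++====+++++++++===--:::::-=+***********##
@@@@@@@@%%###*+--:-==+++++++++===-====--------==+*###************
@@@@%%###******+=---=====+=====-------======+*###****************
@@@%************++=======+++==----==========+**#**++++***********
@@@%#*++***********+==---==---===+++===---==++++++++++++++*******
@@@@@%%#**+********++==----==++++===----==++*****++++++++++++++**
@@@@@@@@@%#*+++*****+============------=+***********+++++++++++++
@@@@@@@@@@@@%#**++***++========------==+****************+++++++++
```

The lever handle sits as low as, or a little lower than, its shut position at the start. The nut is in line with the arm, the tongue is at the stop and the gripper is clear. Handing in.

```bash
python3 -c "
from plant import order
print(order.sign_off())"
```

```text
the job is handed in; nothing more can be done
None
```

I carried out the full sequence and handed the job in at about 26 s of the 72 s allowed, but no verdict came back. The last images show the lever shut, the wing nut in line with the arm, and the tongue at the stop under the pad. The pad's grip force itself could not be measured.

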